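# Sort two spring plungers into the stiff and the weak bin

## Task

The two spring plungers with red knobs look alike, but one has a tired spring. While they still stand on the worktop, push a knob about half-way down to feel which plunger is stiff and which is weak; then stand the stiff one upright in the blue bin and the weak one upright in the yellow bin, and let go.

Things in the scene. Friction and masses are not known exactly. Their poses are not given: they have to be found in the camera images.
- plunger_a: one of two look-alike spring plungers, loose, 0.27 kg: upright aluminium barrel, 36 mm in diameter, two black bands, on a dark foot disc 54 mm across and 6 mm thick, with a red push knob on top. Origin: centre of the foot's underside; z up. Grip the barrel, 6 to 46 mm above the underside. Knob: 28 mm across, 8 mm thick, its top 64 mm above the underside when released. One is stiff, one weak; it cannot be seen.
- plunger_b: the other of the two look-alike spring plungers, loose, 0.27 kg: upright aluminium barrel, 36 mm in diameter, two black bands, on a dark foot disc 54 mm across and 6 mm thick, with a red push knob on top. Origin: centre of the foot's underside; z up. Grip the barrel, 6 to 46 mm above the underside. Knob: 28 mm across, 8 mm thick, its top 64 mm above the underside when released. One is stiff, one weak; it cannot be seen.
- knob_a (a joint): red knob of plunger_a: how far it is pushed down, in m; 0 = released, 0.009 = fully down; springs back. The stiff plunger's knob pushes back with 3 N at first touch, about 8 N at 5 mm and 12 N fully down; the weak one's with 0.8 N at first touch, under 2 N at 5 mm and 2.6 N fully down. Which of the two this one is must be felt.
- knob_b (a joint): red knob of plunger_b: how far it is pushed down, in m; 0 = released, 0.009 = fully down; springs back. The stiff plunger's knob pushes back with 3 N at first touch, about 8 N at 5 mm and 12 N fully down; the weak one's with 0.8 N at first touch, under 2 N at 5 mm and 2.6 N fully down. Which of the two this one is must be felt.
- blue_bin: blue square open bin for the stiff plunger, fixed to the worktop: 130 x 130 mm outside, walls 4 mm thick and 25 mm high, inner floor 4 mm above the worktop, white label plate on its front side. Origin: centre of its underside; x and y along its sides, z up.
- yellow_bin: yellow square open bin for the weak plunger, fixed to the worktop: 130 x 130 mm outside, walls 4 mm thick and 25 mm high, inner floor 4 mm above the worktop, white label plate on its front side. Origin: centre of its underside; x and y along its sides, z up.

How it is judged (in metres and radians):
On the way:
1. the knob of a plunger that stands on the worktop outside the bins is pushed down at least 4 mm (((value of joint knob_a above 0.004 m and height (world z) of plunger_a below 0.01 m and horizontal distance between plunger_a and blue_bin above 0.09 m and horizontal distance between plunger_a and yellow_bin above 0.09 m) or (value of joint knob_b above 0.004 m and height (world z) of plunger_b below 0.01 m and horizontal distance between plunger_b and blue_bin above 0.09 m and horizontal distance between plunger_b and yellow_bin above 0.09 m))), for 0.05 s.
At the end, for the whole second after the job is handed in: The stiff plunger stands in the blue bin and the weak plunger in the yellow bin, each on the bin's floor (within 15 mm of the bin's underside in height), its centre within 45 mm of the bin's centre along both sides, upright within 10 degrees, and at rest (x of plunger_b in the frame of blue_bin between -0.045 and 0.045 m and y of plunger_b in the frame of blue_bin between -0.045 and 0.045 m and z of plunger_b in the frame of blue_bin between -0.005 and 0.015 m and angle between each of plunger_b, plunger_a's own z axis and vertical below 0.17 rad and linear speed of each of plunger_b, plunger_a below 0.02 m/s and x of plunger_a in the frame of yellow_bin between -0.045 and 0.045 m and y of plunger_a in the frame of yellow_bin between -0.045 and 0.045 m and z of plunger_a in the frame of yellow_bin between -0.005 and 0.015 m); the robot touches nothing.
It also fails if it takes over 59 s, if anything falls off the work surface, if the arm or the gripper's body presses on something with over 40 N, if the wrist force passes 120 N, or if a joint passes its speed limit or range.

## Robot

A 6-joint arm with a two-finger parallel gripper is mounted at the origin on a cart in front of the work surface, level with it; the furniture and walls round the work are solid. World frame = base frame: x ahead of the robot, y to its left, z up, the work surface at z = 0. Lengths are in mm, angles in degrees, forces in N, time in s.
With the tool pointing down it reaches from about 350 to 850 mm from the base axis. Payload 8.1 kg.
Tool frame: the origin (TCP) lies between the finger pads; the fingertips stand 22 mm ahead of it and the grasp point (between the pads) lies 3 mm ahead of it; z points along the fingers, y is the line along which they close (so a half turn about z gives the same grasp; the last joint's range is limited). The gripper opens to 85 mm and grips with 20 to 120 N. Pads are 22 mm wide; open, the fingers measure 114 mm over their backs; the gripper's body (76 mm by 85 mm) begins 54 mm behind the grasp point. The pads swing forward as they close: fully open they stand 13 mm farther back than shut.
Start: joints at [-80.638, 7.471, 85.268, -0, 87.261, -4.893], TCP at [147.765, -581.524, 214.992] pointing down, gripper open.
Joint ranges: [-169.43, 169.43], [-51.17, 129.36], [1.28, 143.12], [-76.62, 256.62], [0, 156.53], [-152.29, 152.29]. Speed limits (degrees/s): [136.94, 136.94, 159.86, 180, 180, 180].

## Interface

Orientations are given as [roll, pitch, yaw] about the fixed x, y, z axes, in that order (R = Rz(yaw) Ry(pitch) Rx(roll)).
In Python, from bench import r, vision gives the robot as it stands.
- The arm moves only by the tool step_arm, never from a script. Its argument "targets" is a list that holds one entry, the list of rows, each a list of 6 numbers: the shift along the world's x, y, z in mm, then the turn, a rotation vector about the world's x, y, z in rad. In form: [[[x, y, z, rx, ry, rz], ...]]. A call has 1 to 12 rows; each row is the pose to reach, as a shift and turn from the pose commanded when the call began; what a row does not reach only later rows make up. A row lasts 1/12 s, in which the tool goes at most 41.7 mm and 7.16 degrees, less where a joint would pass 70% of its speed; a pose out of reach is approached as far as the arm can. A call with a gripper value outside its range is refused whole. "fingers" is the gripper's target within -1 to 1 (shut at 1, half-way at 0, fully open at -1), set as the call begins (left out, the last holds). The fingers move at their own pace and stop on an object; "newtons" is the grip in N (left out, the last holds). Time passes only in rows, so rows that repeat a pose let the fingers close. It gives the time, the measured TCP pose, the force, the opening and the grip force at its end, in the units of the state.
- r.sense(): the state, without advancing time (a new reading comes with each control period).
- vision.snapshot(name): name is "scene" or "top" or "wrist"; returns a dict with "img" (384x512x3 uint8, blue, green, red), "mtx" (3x3 intrinsics, pixels), "eye" and "attitude" of the camera in the world. Camera axes: x right, y up, looking along -z (the intrinsics and any distortion apply to the point x, -y, -z); pixel columns grow to the right and rows downward; lengths in mm; the calibration is good to about 2 mm. A picture is of the moment at which its call begins. There is no depth.
- r.hand_in(): hands the job in; it is judged then, once.
The state is a dict: "time": time; "joint_pos": joint angles; "qd": joint speeds; "joint_efforts": joint torques, N m; "tool_pos": TCP position; "tcp_rot": TCP orientation; "ft_force": force on the tool from outside, world axes, zero at the start; "wrist_torque": the same for the moment, N m; "finger_gap": finger opening in mm; "grip_force": force on a finger pad.
Only numpy, scipy, OpenCV 4.12 (cv2) and the standard library are available. Lean on these libraries where they do the work, as an engineer would, in place of code of your own. Each camera call takes 0.05 s, during which the arm holds its last target. There are 200 camera calls.

## Working session

There is one attempt and no reset: what is moved stays moved. The work goes in short steps, Python scripts to look and compute and a tool call to move; the robot and the scene stay as the last step left them, time stands still between calls to the robot, and variables do not carry over. Pictures are saved under pics/ and viewed, at most 10 in all, crops included, and the job is handed in when it is done.

Besides the shell and the picture viewer there is one more tool, called after "Request:" as name(argument=value, ...), one argument or row to a line, values as JSON. step_arm: Moves the arm, as the interface text tells. Its arguments: {"type":"object","properties":{"targets":{"type":"array"},"fingers":{"type":"number"},"newtons":{"type":"number"}},"required":["targets"]}

```bash
mkdir -p pics
cat > h.py <<'E'
import numpy as np, cv2
from bench import r, vision
def ray(s,u,v,z):
    K=np.array(s["mtx"]);e=np.array(s["eye"],float);A=np.array(s["attitude"],float)
    if A.shape!=(3,3):
        from scipy.spatial.transform import Rotation as R
        A=R.from_euler('xyz',A.ravel(),degrees=True).as_matrix()
    d=np.linalg.inv(K)@[u,v,1]; d=A@[d[0],-d[1],-d[2]]
    return e+d*(z-e[2])/d[2]
M={'red':[((0,130,70),(7,255,255)),((173,130,70),(180,255,255))],'blue':[((95,120,50),(130,255,255))],'yellow':[((20,120,80),(35,255,255))]}
def blobs(img,c,amin=40):
    h=cv2.cvtColor(img,cv2.COLOR_BGR2HSV); m=sum(cv2.inRange(h,a,b) for a,b in M[c])
    cs,_=cv2.findContours(m,cv2.RETR_EXTERNAL,cv2.CHAIN_APPROX_NONE)
    return [c for c in cs if cv2.contourArea(c)>amin]
E
python3 - <<'E'
from h import *
s=vision.snapshot("top");t=vision.snapshot("scene")
print({k:s[k] for k in s if k!='img'},t['eye'])
cv2.imwrite('pics/a.png',np.hstack([s['img'],t['img']])[:, :]if 0 else cv2.resize(np.vstack([s['img'],t['img']]),(400,600)) if 0 else s['img']);cv2.imwrite('pics/b.png',t['img'])
for c,z in(('red',64),('blue',25),('yellow',25)):
  for k in blobs(s['img'],c):
    q=cv2.minAreaRect(k);print(c,cv2.contourArea(k),q,ray(s,*q[0],z).round(1),[ray(s,*p,z)[:2].round() for p in cv2.boxPoints(q)])
st=r.sense();print(st)
E
```

```text
{'mtx': array([[394.82860714,   0.        , 253.97505639],
       [  0.        , 394.82860714, 189.73086933],
       [  0.        ,   0.        ,   1.        ]]), 'eye': array([451.84655772, -12.53103712, 950.16849116]), 'attitude': array([  4.39858558,   1.52860315, -89.7888246 ])} [-70.1089098  795.03000045 673.87323824]
red 82.0 ((286.0, 169.5), (11.0, 10.0), 90.0) [565.8 -60.7  64. ] [array([578., -49.]), array([578., -72.]), array([553., -72.]), array([553., -49.])]
red 81.0 ((232.0, 164.5), (11.0, 10.0), 90.0) [577.2  61.4  64. ] [array([590.,  73.]), array([590.,  50.]), array([565.,  50.]), array([565.,  73.])]
blue 3367.0 ((158.07318115234375, 220.15853881835938), (58.86000061035156, 60.62690734863281), 83.6598129272461) [450.8 237.8  25. ] [array([512., 319.]), array([528., 176.]), array([391., 158.]), array([374., 299.])]
yellow 3531.5 ((363.79962158203125, 228.1363983154297), (60.20343780517578, 61.716426849365234), 83.51692199707031) [ 434.1 -242.4   25. ] [array([ 495., -165.]), array([ 512., -307.]), array([ 374., -319.]), array([ 357., -179.])]
{'time': 0.1, 'joint_pos': array([-8.06392975e+01,  7.51140170e+00,  8.53223492e+01,  5.41009613e-04,
        8.72613621e+01, -4.89221313e+00]), 'qd': array([ 0.02641456, -0.14187767, -0.10392651, -0.05643703,  0.064567  ,
       -0.01579014]), 'joint_efforts': array([ 2.64830793e-03, -5.70948565e+01, -5.01941335e+01, -5.21201787e-05,
        8.06678989e-03,  6.58590648e-05]), 'tool_pos': array([ 147.67140606, -581.01346564,  214.04949699]), 'tcp_rot': array([-1.79905280e+02, -8.64975667e-03,  1.42528822e+01]), 'ft_force': array([-0.58979775,  0.96531547, -0.82117502]), 'wrist_torque': array([-0.01678192,  0.02663029, -0.04324407]), 'grip_force': 0.0, 'finger_gap': 85.45491579433101}
```

View pics/a.png

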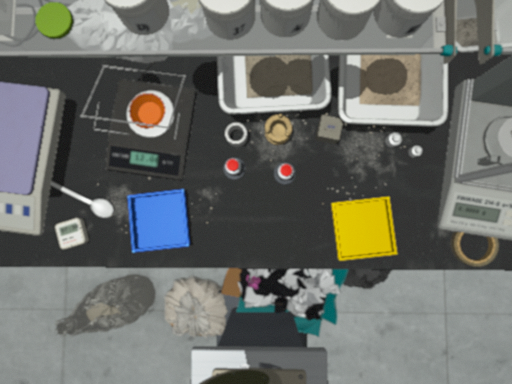

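View pics/b.png

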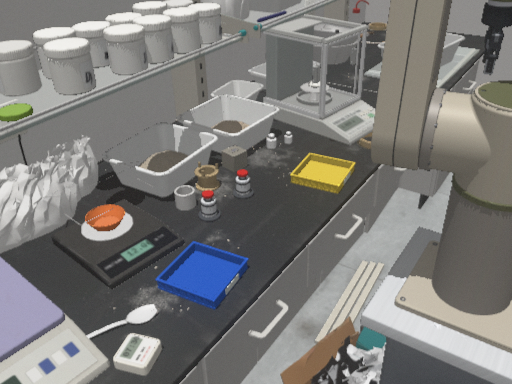

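Top view: knobs at (286,170) and (232,165), blue bin at (158,220), yellow bin at (364,228). The scene view agrees: both plungers are clear of their neighbours, and the tall balance stands to the right. I'll move above the right plunger, swinging clear of the balance.

Request:
step_arm(
  targets=[
    [[80, 180, 0, 0, 0, -0.1], [80, 180, 0, 0, 0, -0.249], [80, 180, 0, 0, 0, -0.249], [80, 180, 0, 0, 0, -0.249], [80, 180, 0, 0, 0, -0.249], [418, 520, 0, 0, 0, -0.249], [418, 520, 0, 0, 0, -0.249], [418, 520, 0, 0, 0, -0.249], [418, 520, 0, 0, 0, -0.249], [418, 520, 0, 0, 0, -0.249], [418, 520, 0, 0, 0, -0.249], [418, 520, 0, 0, 0, -0.249]],
  ],
  fingers=1,
  newtons=40,
)

```text
time: 1.1
tool_pos: [434.3, -192.7, 214.8]
tcp_rot: [180.0, 0.0, -0.0]
ft_force: [-0.5, -0.6, 0.8]
finger_gap: -0.3
grip_force: 0.0
```

Request:
step_arm(
  targets=[
    [[130, 130, -15, 0, 0, 0], [130, 130, -15, 0, 0, 0], [130, 130, -15, 0, 0, 0], [130, 130, -15, 0, 0, 0], [130, 130, -15, 0, 0, 0], [130, 130, -15, 0, 0, 0], [130, 130, -15, 0, 0, 0]],
  ],
)

```text
time: 1.68
tool_pos: [563.2, -63.6, 199.0]
tcp_rot: [-180.0, 0.1, 0.1]
ft_force: [-0.3, -0.3, 0.5]
finger_gap: 0.0
grip_force: 0.0
```

```bash
cat > look.py <<'E'
from h import *
import sys
s=vision.snapshot("wrist");cv2.imwrite('pics/%s.png'%sys.argv[1],s['img'])
st=r.sense();print(st['tool_pos'].round(2),st['tcp_rot'].round(2),st['ft_force'].round(2),s['eye'].round(1))
for c,z in(('red',64),('blue',25),('yellow',25)):
  for k in blobs(s['img'],c,100):
    q=cv2.minAreaRect(k);P=ray(s,*q[0],z)
    print(c,np.round(q[0]),P.round(1),'size',(np.array(q[1])*np.linalg.norm(s['eye']-P)/s['mtx'][0][0]).round(1))
E
python3 look.py c
```

```text
[562.91 -64.6  199.3 ] [1.7999e+02 9.0000e-02 4.0000e-02] [0.18 0.04 0.46] [633.4 -63.2 357.6]
red [252. 174.] [566.4 -60.2  64. ] size [24.7 24.7]
red [138. 163.] [577.6  60.3  64. ] size [27.7 30. ]
blue [ 44. 246.] [459.9 212.4  25. ] size [162.7 164. ]
yellow [389. 257.] [ 444.8 -242.3   25. ] size [145.2 165.5]
```

View pics/c.png

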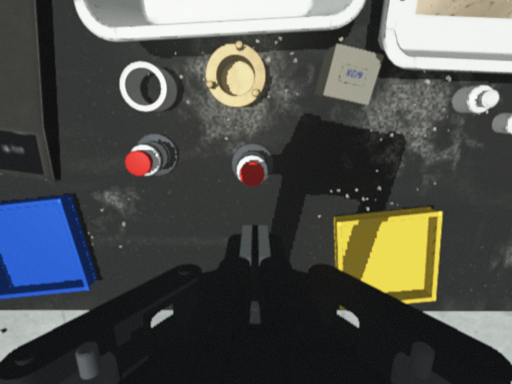

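Knobs at (252,174) and (138,163); both cameras agree to 1 mm. Now I'll descend over the right knob and stop just above contact.

Request:
step_arm(
  targets=[
    [[3, 4, -40, 0, 0, 0], [3, 4, -80, 0, 0, 0], [3, 4, -105, 0, 0, 0], [3, 4, -108, 0, 0, 0], [3, 4, -108, 0, 0, 0]],
  ],
)

```text
time: 2.15
tool_pos: [564.1, -61.5, 90.4]
tcp_rot: [-180.0, 0.2, -0.1]
ft_force: [0.1, -0.3, 1.0]
finger_gap: -0.5
grip_force: 0.0
```

Request:
step_arm(
  targets=[
    [[0, 0, -3, 0, 0, 0], [0, 0, -5, 0, 0, 0], [0, 0, -6, 0, 0, 0], [0, 0, -6, 0, 0, 0]],
  ],
)

```text
time: 2.48
tool_pos: [567.4, -61.0, 87.6]
tcp_rot: [180.0, -0.1, -0.0]
ft_force: [0.1, -0.1, -0.4]
finger_gap: -0.2
grip_force: 0.0
```

Request:
step_arm(
  targets=[
    [[0, 0, -2, 0, 0, 0], [0, 0, -4, 0, 0, 0], [0, 0, -4, 0, 0, 0]],
  ],
)

```text
time: 2.73
tool_pos: [566.2, -60.6, 81.7]
tcp_rot: [-180.0, 0.0, -0.0]
ft_force: [1.4, -0.5, 0.2]
finger_gap: 0.0
grip_force: 0.0
```

Request:
step_arm(
  targets=[
    [[0, 0, -2, 0, 0, 0], [0, 0, -2, 0, 0, 0], [0, 0, -2, 0, 0, 0]],
  ],
)

```text
time: 2.98
tool_pos: [566.2, -60.6, 79.7]
tcp_rot: [-180.0, 0.0, -0.0]
ft_force: [0.0, 0.2, 0.6]
finger_gap: 0.2
grip_force: 0.0
```

Run:
```python
from h import *
f=[];p=[]
for i in range(5):
    s=vision.snapshot("wrist");t=r.sense();f.append(t['ft_force']);p.append(t['tool_pos'])
print(np.mean(f,0).round(2),np.std(f,0).round(2),np.mean(p,0).round(2))
for k in blobs(s['img'],'red',50):print(cv2.minAreaRect(k))
```

```text
[ 0.35  0.54 -0.18] [0.63 0.51 0.62] [566.4  -60.66  79.98]
((254.2560577392578, 214.16944885253906), (32.69343948364258, 39.117916107177734), 87.95458984375)
((72.25, 199.74998474121094), (43.84062194824219, 41.719295501708984), 45.0)
```

Request:
step_arm(
  targets=[
    [[0, 0, -2, 0, 0, 0], [0, 0, -2, 0, 0, 0], [0, 0, -2, 0, 0, 0]],
  ],
)

```text
time: 3.48
tool_pos: [566.2, -60.6, 77.8]
tcp_rot: [-180.0, 0.0, -0.0]
ft_force: [1.2, -0.5, 0.1]
finger_gap: -0.1
grip_force: 0.0
```

```bash
cat > f.py <<'E'
from h import *
f=[];p=[]
for i in range(5):
    s=vision.snapshot("wrist");t=r.sense();f.append(t['ft_force']);p.append(t['tool_pos'])
print(np.mean(f,0).round(2),np.std(f,0).round(2),np.mean(p,0).round(2))
cv2.imwrite('pics/d.png',s['img'])
E
python3 f.py
```

```text
[-0.1   0.07  0.05] [0.43 0.27 0.43] [566.38 -60.68  77.98]
```

View pics/d.png

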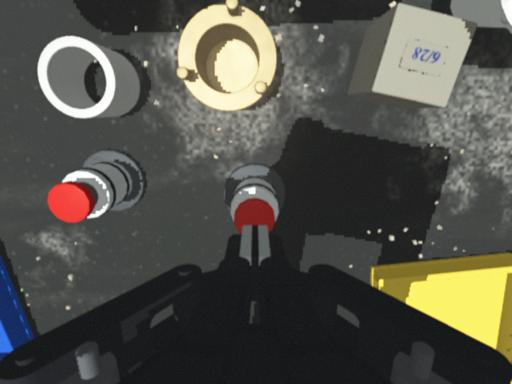

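The fingertips (255,225) are over the knob (255,215) with no force yet. I'll continue down in small steps.

Request:
step_arm(
  targets=[
    [[0, 0, -2, 0, 0, 0], [0, 0, -2, 0, 0, 0], [0, 0, -2, 0, 0, 0]],
  ],
)

```text
time: 3.98
tool_pos: [566.2, -60.6, 75.8]
tcp_rot: [-180.0, 0.0, -0.0]
ft_force: [-0.8, -0.3, 0.7]
finger_gap: 0.1
grip_force: 0.0
```

Request:
step_arm(
  targets=[
    [[0, 0, -2, 0, 0, 0], [0, 0, -2, 0, 0, 0], [0, 0, -2, 0, 0, 0]],
  ],
)

```text
time: 4.23
tool_pos: [566.2, -60.6, 73.8]
tcp_rot: [-180.0, 0.0, -0.0]
ft_force: [-0.1, 0.0, 0.2]
finger_gap: 0.3
grip_force: 0.0
```

```bash
python3 f.py
```

```text
[-0.09  0.1  -0.39] [0.33 0.38 0.42] [566.4  -60.67  74.  ]
```

Run:
```python
from h import *
s=vision.snapshot("wrist");t=vision.snapshot("scene")
for k in blobs(s['img'],'red',50):
    q=cv2.minAreaRect(k);print(q,ray(s,*q[0],64))
a=cv2.resize(s['img'][150:300,180:330],(400,400),interpolation=cv2.INTER_CUBIC)
b=cv2.resize(t['img'][130:230,190:290],(400,400),interpolation=cv2.INTER_CUBIC)
cv2.imwrite('pics/e.png',np.hstack([a,b]))
```

```text
((253.8057861328125, 217.1731414794922), (32.71516799926758, 40.17768859863281), 88.09085083007812) [569.24629486 -59.98278365  64.        ]
((67.0, 204.0), (40.0, 48.0), 90.0) [578.3052633   58.91607714  64.        ]
```

View pics/e.png

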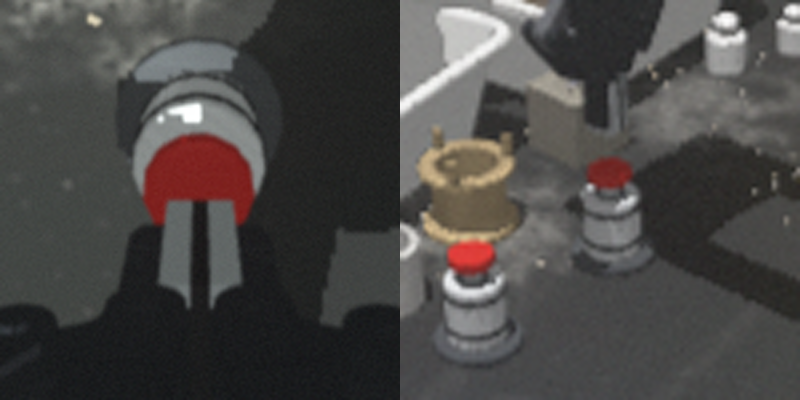

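Wrist crop: the tips lie over the knob. Scene crop: the tips still seem to end about 10 mm above the knob at (610,160). I'll continue down in 2 mm steps.

Request:
step_arm(
  targets=[
    [[0, 0, -1, 0, 0, 0], [0, 0, -3, 0, 0, 0], [0, 0, -3, 0, 0, 0]],
  ],
)

```text
time: 4.83
tool_pos: [566.1, -60.6, 70.5]
tcp_rot: [-180.0, 0.0, -0.0]
ft_force: [0.6, 0.9, 0.5]
finger_gap: 0.1
grip_force: 0.0
```

Request:
step_arm(
  targets=[
    [[0, 0, -1, 0, 0, 0], [0, 0, -3, 0, 0, 0], [0, 0, -3, 0, 0, 0]],
  ],
)

```text
time: 5.08
tool_pos: [566.1, -60.6, 67.5]
tcp_rot: [-180.0, 0.0, -0.0]
ft_force: [-0.2, -0.6, 0.6]
finger_gap: 0.2
grip_force: 0.0
```

```bash
python3 f.py
```

```text
[ 0.05 -0.05  0.62] [0.57 0.67 0.27] [566.32 -60.65  67.88]
```

Run:
```python
from h import *
t=vision.snapshot("scene")
for im in (cv2.imread('pics/b.png'),t['img']):
  for k in blobs(im,'red',20):
    if 190<k[0][0][0]<290: print(cv2.boundingRect(k),cv2.contourArea(k),k.reshape(-1,2).mean(0).round(1))
a=[cv2.resize(i[130:230,190:290],(400,400),interpolation=cv2.INTER_CUBIC) for i in (cv2.imread('pics/b.png'),t['img'])]
cv2.imwrite('pics/g.png',np.hstack(a))
```

```text
(202, 190, 12, 8) 65.5 [207.2 193.6]
(237, 169, 11, 8) 58.5 [242.1 172.6]
(202, 190, 12, 8) 65.5 [207.2 193.6]
(237, 170, 11, 7) 52.0 [242. 173.]
```

View pics/g.png

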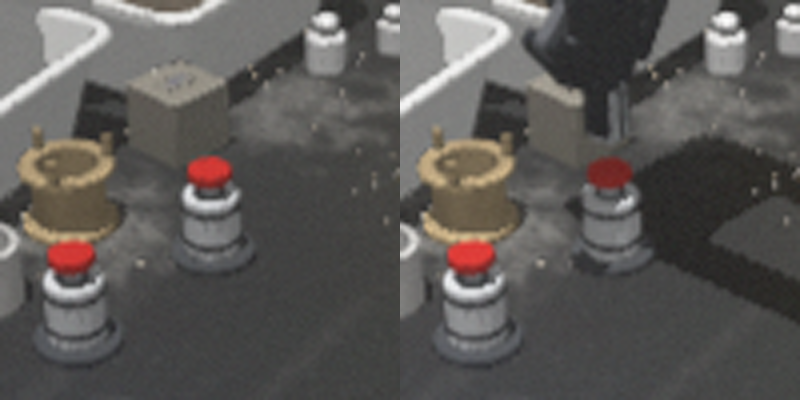

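Run:
```python
from h import *
from scipy.spatial.transform import Rotation as R
t=vision.snapshot("scene");w=vision.snapshot("wrist");s=r.sense()
print(s['time'],s['joint_pos'].round(2),s['tool_pos'].round(1),w['eye'].round(1))
A=np.array(t['attitude']);A=A if A.shape==(3,3) else R.from_euler('xyz',A,degrees=True).as_matrix()
def pr(p):
    c=A.T@(np.array(p)-t['eye']);u=t['mtx']@[c[0],-c[1],-c[2]];u=u[:2]/u[2];return ((u-[190,130])*4).round()
x,y,z=s['tool_pos']
for p in [(x,y,z),(x,y,z-22),(x,y,z+20),(566,-60,64),(566,-60,0)]:print(p,pr(p))
for k in blobs(w['img'],'red',50):print(cv2.minAreaRect(k))
cv2.imwrite('pics/i.png',w['img'][150:300,150:350])
```

```text
5.4833 [-11.27   9.6   98.77   0.    71.62  78.74] [566.5 -60.7  68.1] [636.3 -60.4 226.8]
(np.float64(566.4801204621533), np.float64(-60.68158566469655), np.float64(68.08835487222026)) [206. 160.]
(np.float64(566.4801204621533), np.float64(-60.68158566469655), np.float64(46.088354872220265)) [208. 191.]
(np.float64(566.4801204621533), np.float64(-60.68158566469655), np.float64(88.08835487222026)) [205. 131.]
(566, -60, 64) [206. 166.]
(566, -60, 0) [210. 254.]
((254.0, 218.5), (42.0, 31.0), 0.0)
((60.5, 207.0), (42.0, 49.0), 90.0)
```

Run:
```python
from h import *
from scipy.spatial.transform import Rotation as R
t=vision.snapshot("wrist");s=r.sense()
print(t['mtx'],t['attitude'])
A=np.array(t['attitude']);A=A if A.shape==(3,3) else R.from_euler('xyz',A,degrees=True).as_matrix()
def pr(p):
    c=A.T@(np.array(p)-t['eye']);u=t['mtx']@[c[0],-c[1],-c[2]];return (u[:2]/u[2]).round()
x,y,z=s['tool_pos']
for d in (-22,-10,0,16,30,60):print(d,pr((x,y,z+d)),pr((x+11,y,z+d)),pr((x-11,y,z+d)))
print(pr((566.4,-60.2,64)),pr((580.4,-60.2,64)),pr((566.4,-60.2,55)),pr((577.6,60.3,64)))
w=cv2.resize(t['img'][150:350,150:350],(600,600),interpolation=cv2.INTER_CUBIC);cv2.imwrite('pics/j.png',w)
```

```text
[[279.90240655   0.         254.56728494]
 [  0.         279.90240655 189.9025982 ]
 [  0.           0.           1.        ]] [-1.60797053e+01 -4.36682764e-02 -9.00214197e+01]
-22 [255. 215.] [255. 199.] [255. 229.]
-10 [255. 221.] [255. 205.] [255. 237.]
0 [255. 227.] [255. 211.] [255. 244.]
16 [255. 239.] [255. 221.] [255. 257.]
30 [255. 251.] [255. 232.] [255. 270.]
60 [255. 287.] [255. 263.] [255. 310.]
[254. 225.] [254. 204.] [254. 220.] [ 59. 208.]
```

View pics/j.png

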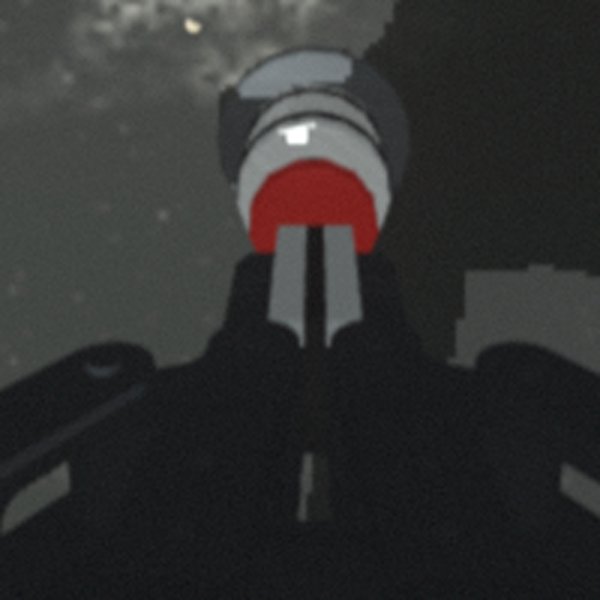

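Wrist crop: the tip edge is at (255,225), and the knob's far edge at row 203 matches an unpressed knob. Both views put the shut tips about 16–20 mm behind the TCP, so contact should come near TCP z≈46. I'll approach with force checks.

Request:
step_arm(
  targets=[
    [[0, 0, -2, 0, 0, 0], [0, 0, -4, 0, 0, 0], [0, 0, -6, 0, 0, 0], [0, 0, -6, 0, 0, 0]],
  ],
)

```text
time: 5.87
tool_pos: [565.9, -60.6, 61.3]
tcp_rot: [-180.0, 0.1, -0.0]
ft_force: [0.3, 0.4, -0.7]
finger_gap: 0.1
grip_force: 0.0
```

Request:
step_arm(
  targets=[
    [[0, 0, -2, 0, 0, 0], [0, 0, -4, 0, 0, 0], [0, 0, -5, 0, 0, 0], [0, 0, -5, 0, 0, 0]],
  ],
)

```text
time: 6.2
tool_pos: [566.1, -60.6, 56.6]
tcp_rot: [-180.0, 0.0, -0.0]
ft_force: [-0.0, 0.3, -0.1]
finger_gap: -0.3
grip_force: 0.0
```

Request:
step_arm(
  targets=[
    [[0, 0, -1, 0, 0, 0], [0, 0, -3, 0, 0, 0], [0, 0, -3, 0, 0, 0]],
  ],
)

```text
time: 6.45
tool_pos: [566.2, -60.6, 53.6]
tcp_rot: [-180.0, 0.0, -0.0]
ft_force: [0.5, 0.0, -0.3]
finger_gap: -0.2
grip_force: 0.0
```

```bash
cat > k.py <<'E'
from h import *
t=vision.snapshot("scene")
for k in blobs(t['img'],'red',20):
    if 190<k[0][0][0]<290: print(cv2.boundingRect(k),cv2.contourArea(k),k.reshape(-1,2).mean(0).round(1))
w=vision.snapshot("wrist")['img']; cv2.imwrite('pics/k.png',np.hstack([cv2.resize(t['img'][130:230,190:290],(400,400),interpolation=2),cv2.resize(w[150:350,150:350],(400,400),interpolation=2)]))
E
python3 f.py; python3 k.py
```

```text
[ 0.1  -0.43  0.02] [0.39 0.59 0.44] [566.35 -60.67  53.93]
(202, 190, 12, 9) 67.0 [207.4 193.6]
(237, 171, 11, 6) 40.5 [242.1 173.4]
```

Request:
step_arm(
  targets=[
    [[0, 0, -1, 0, 0, 0], [0, 0, -3, 0, 0, 0], [0, 0, -3, 0, 0, 0]],
  ],
)

```text
time: 7.05
tool_pos: [566.1, -60.6, 50.5]
tcp_rot: [-180.0, 0.0, -0.0]
ft_force: [0.4, -1.2, 0.8]
finger_gap: -0.2
grip_force: 0.0
```

Request:
step_arm(
  targets=[
    [[0, 0, -1, 0, 0, 0], [0, 0, -2, 0, 0, 0], [0, 0, -2, 0, 0, 0]],
  ],
)

```text
time: 7.3
tool_pos: [566.2, -60.6, 48.7]
tcp_rot: [-180.0, 0.0, -0.0]
ft_force: [0.6, 0.5, -0.9]
finger_gap: -0.4
grip_force: 0.0
```

Request:
step_arm(
  targets=[
    [[0, 0, -1, 0, 0, 0], [0, 0, -2, 0, 0, 0], [0, 0, -2, 0, 0, 0]],
  ],
)

```text
time: 7.55
tool_pos: [566.4, -60.7, 46.9]
tcp_rot: [180.0, -0.0, -0.0]
ft_force: [0.6, 0.3, 0.6]
finger_gap: -0.1
grip_force: 0.4
```

```bash
python3 f.py; python3 k.py
```

```text
[-0.02  0.41  0.56] [0.63 0.44 0.51] [566.44 -60.68  47.06]
(202, 190, 12, 9) 66.5 [207.2 193.7]
(237, 172, 11, 5) 21.5 [242.2 174.3]
```

View pics/k.png

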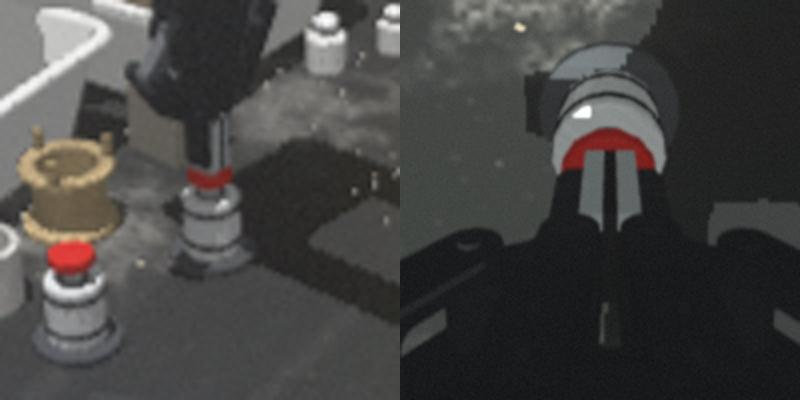

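Scene half: the tips now meet the knob at about (208,168), so contact is imminent. I'll go on in 2 mm steps.

Request:
step_arm(
  targets=[
    [[0, 0, -1, 0, 0, 0], [0, 0, -2, 0, 0, 0], [0, 0, -2, 0, 0, 0]],
  ],
)

```text
time: 8.15
tool_pos: [566.5, -60.7, 44.8]
tcp_rot: [-180.0, -0.0, -0.0]
ft_force: [-0.3, 0.0, 1.8]
finger_gap: -0.5
grip_force: 0.6
```

```bash
python3 f.py; python3 k.py
```

```text
[ 0.08 -0.07  1.09] [0.31 0.4  0.4 ] [566.48 -60.69  45.03]
(202, 190, 12, 8) 65.5 [207.2 193.6]
(237, 173, 11, 5) 22.5 [242.1 175.2]
```

Request:
step_arm(
  targets=[
    [[0, 0, -1, 0, 0, 0], [0, 0, -2, 0, 0, 0], [0, 0, -2, 0, 0, 0]],
  ],
)

```text
time: 8.75
tool_pos: [566.5, -60.7, 42.9]
tcp_rot: [180.0, -0.0, -0.0]
ft_force: [0.3, -0.0, 2.4]
finger_gap: 0.0
grip_force: 0.8
```

```bash
python3 f.py; python3 k.py
```

```text
[ 0.78 -0.28  1.41] [0.28 0.4  0.68] [566.44 -60.69  43.  ]
(202, 190, 12, 8) 65.0 [207.4 193.5]
(237, 173, 11, 6) 21.0 [242.3 175.7]
```

Request:
step_arm(
  targets=[
    [[0, 0, -1, 0, 0, 0], [0, 0, -2, 0, 0, 0], [0, 0, -2, 0, 0, 0], [0, 0, -2, 0, 0, 0]],
  ],
)

```text
time: 9.43
tool_pos: [566.4, -60.7, 41.0]
tcp_rot: [180.0, -0.0, -0.0]
ft_force: [1.1, 0.2, 1.9]
finger_gap: 0.0
grip_force: 1.0
```

```bash
python3 f.py; python3 k.py
```

```text
[0.49 0.03 1.91] [0.56 0.26 0.37] [566.45 -60.68  41.04]
(202, 190, 12, 8) 65.5 [207.2 193.6]
(237, 174, 11, 5) 20.5 [242.2 176.4]
```

At about 6.5 mm of push it gives only about 1.9 N, so the right plunger is weak (yellow bin) and the left one is stiff (blue bin). Contact came at TCP z≈48, so the shut tips sit 16 mm above the TCP, and grasp heights must go lower by that amount. Next: rise, open, descend around the barrel.

Request:
step_arm(
  targets=[
    [[0, 0, 15, 0, 0, 0], [0, 0, 20, 0, 0, 0], [0, 0, 20, 0, 0, 0]],
  ],
)

```text
time: 10.03
tool_pos: [567.5, -60.9, 62.4]
tcp_rot: [180.0, -0.1, -0.0]
ft_force: [1.0, -0.6, 0.4]
finger_gap: 0.0
grip_force: 0.0
```

Request:
step_arm(
  targets=[
    [[0, 0, 0, 0, 0, 0], [0, 0, 0, 0, 0, 0], [0, 0, 0, 0, 0, 0], [0, 0, 0, 0, 0, 0], [0, 0, 0, 0, 0, 0], [0, 0, 0, 0, 0, 0]],
  ],
  fingers=-1,
)

```text
time: 10.53
tool_pos: [566.2, -60.6, 60.7]
tcp_rot: [-180.0, 0.0, -0.0]
ft_force: [0.1, -0.3, 0.2]
finger_gap: 72.5
grip_force: 0.0
```

Request:
step_arm(
  targets=[
    [[0, 0, -15, 0, 0, 0], [0, 0, -30, 0, 0, 0], [0, 0, -45, 0, 0, 0], [0, 0, -55, 0, 0, 0], [0, 0, -55, 0, 0, 0], [0, 0, -55, 0, 0, 0]],
  ],
)

```text
time: 11.03
tool_pos: [565.8, -60.5, 5.5]
tcp_rot: [-180.0, 0.1, -0.0]
ft_force: [0.0, 0.2, 0.3]
finger_gap: 85.3
grip_force: 0.0
```

```bash
python3 f.py; python3 k.py
```

```text
[-0.05 -0.22  0.04] [0.4  0.43 0.39] [567.19 -60.83   7.  ]
(202, 190, 12, 9) 66.5 [207.2 193.7]
(237, 170, 11, 7) 51.0 [241.9 173. ]
```

View pics/k.png

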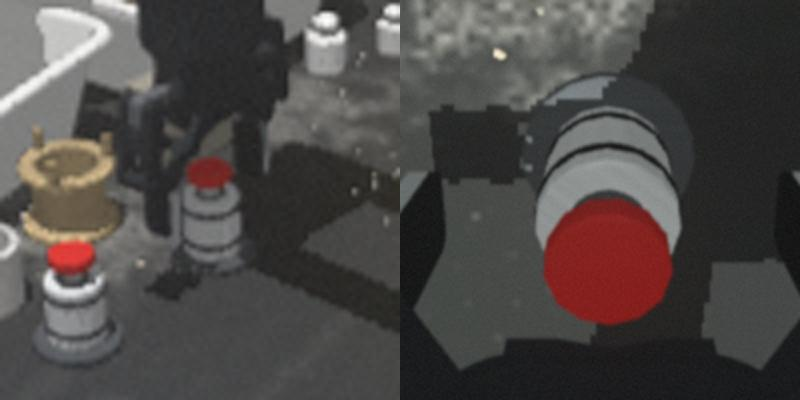

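The open fingers straddle the barrel: left tip at (160,235) in the scene half, about 36 mm up, with the palm clear of the knob. I'll go 10 mm lower and close.

Request:
step_arm(
  targets=[
    [[-1, 0, -4, 0, 0, 0], [-1, 0, -8, 0, 0, 0], [-1, 0, -10, 0, 0, 0], [-1, 0, -10, 0, 0, 0], [-1, 0, -10, 0, 0, 0]],
  ],
)

```text
time: 11.8
tool_pos: [565.0, -60.6, -4.5]
tcp_rot: [-180.0, 0.0, -0.0]
ft_force: [1.0, -0.1, -0.2]
finger_gap: 85.3
grip_force: 0.0
```

Request:
step_arm(
  targets=[
    [[0, 0, 0, 0, 0, 0], [0, 0, 0, 0, 0, 0], [0, 0, 0, 0, 0, 0], [0, 0, 0, 0, 0, 0], [0, 0, 0, 0, 0, 0], [0, 0, 0, 0, 0, 0]],
  ],
  fingers=1,
  newtons=40,
)

```text
time: 12.3
tool_pos: [565.7, -60.7, -3.7]
tcp_rot: [-180.0, -0.0, -0.0]
ft_force: [-1.4, 0.9, 0.7]
finger_gap: 35.0
grip_force: 40.0
```

Request:
step_arm(
  targets=[
    [[0, 0, 10, 0, 0, 0], [0, 0, 30, 0, 0, 0], [0, 0, 50, 0, 0, 0], [0, 0, 60, 0, 0, 0], [0, 0, 60, 0, 0, 0]],
  ],
)

```text
time: 12.72
tool_pos: [567.6, -61.1, 59.4]
tcp_rot: [179.9, -0.3, -0.0]
ft_force: [0.8, 0.4, -2.0]
finger_gap: 35.1
grip_force: 40.2
```

```bash
python3 f.py; python3 k.py; python3 look.py l; python3 -c "
from h import *
s=vision.snapshot('wrist')
for c in ('yellow','blue'):
  for k in blobs(s['img'],c,300): print(c,[ray(s,*p[0],25)[:2].round() for p in cv2.approxPolyDP(k,6,True)])
s=vision.snapshot('top')
for c in ('yellow','blue'):
  for k in blobs(s['img'],c,300): print(c,[ray(s,*p[0],25)[:2].round() for p in cv2.approxPolyDP(k,5,True)])
"
```

```text
[-0.41  0.24 -3.17] [0.5  0.46 0.63] [565.06 -60.62  55.51]
(202, 190, 12, 8) 64.5 [207.2 193.7]
[564.56 -60.52  54.81] [-1.7998e+02  1.1000e-01 -1.0000e-02] [ 0.1   0.15 -2.53] [634.5 -60.2 213.1]
red [255. 291.] [525.9 -60.5  64. ] size [42.2 46.2]
red [ 44. 212.] [578.4  59.   64. ] size [32.  39.1]
blue [  6. 336.] [453.8 145.4  25. ] size [13.1 41.5]
yellow [388. 376.] [ 412.1 -176.4   25. ] size [31.7  9.5]
yellow [392. 321.] [ 469.  -171.6   25. ] size [23.4  7.3]
yellow [454. 311.] [ 478.7 -219.6   25. ] size [ 93.8 119.8]
yellow [array([ 433., -278.]), array([ 520., -256.]), array([ 510., -169.])]
yellow [array([ 509., -302.]), array([ 497., -214.]), array([ 361., -200.]), array([ 375., -317.])]
blue [array([527., 180.]), array([508., 313.]), array([376., 298.]), array([393., 164.])]
```

Gripped: gap 35 mm, and about 2.6 N of weight. Bins measure about (434,-244) yellow and (451,240) blue. Carry to yellow.

Request:
step_arm(
  targets=[
    [[-22, -31, 0, 0, 0, 0], [-44, -61, 0, 0, 0, 0], [-66, -92, 0, 0, 0, 0], [-88, -122, 0, 0, 0, 0], [-110, -152, 0, 0, 0, 0], [-125, -175, 0, 0, 0, 0], [-131, -183, 0, 0, 0, 0], [-131, -183, 0, 0, 0, 0], [-131, -183, 0, 0, 0, 0], [-131, -183, 0, 0, 0, 0]],
  ],
)

```text
time: 14.05
tool_pos: [434.9, -243.0, 56.0]
tcp_rot: [-180.0, -0.0, 0.0]
ft_force: [0.3, 0.5, -2.8]
finger_gap: 34.9
grip_force: 40.6
```

Request:
step_arm(
  targets=[
    [[0, 0, -15, 0, 0, 0], [0, 0, -30, 0, 0, 0], [0, 0, -42, 0, 0, 0], [0, 0, -50, 0, 0, 0], [0, 0, -53, 0, 0, 0], [0, 0, -55, 0, 0, 0], [0, 0, -55, 0, 0, 0], [0, 0, -55, 0, 0, 0]],
  ],
)

```text
time: 14.72
tool_pos: [434.9, -243.9, 1.6]
tcp_rot: [180.0, -0.0, 0.0]
ft_force: [0.8, 0.2, -2.4]
finger_gap: 34.9
grip_force: 40.7
```

```bash
python3 f.py; python3 -c "
from h import *
t=vision.snapshot('scene')
cv2.imwrite('pics/m.png',cv2.resize(t['img'][100:250,230:430],(800,600),interpolation=2))"
```

```text
[ 0.24 -0.57 -1.79] [0.38 0.32 0.47] [ 434.9  -244.06    1.67]
```

View pics/m.png

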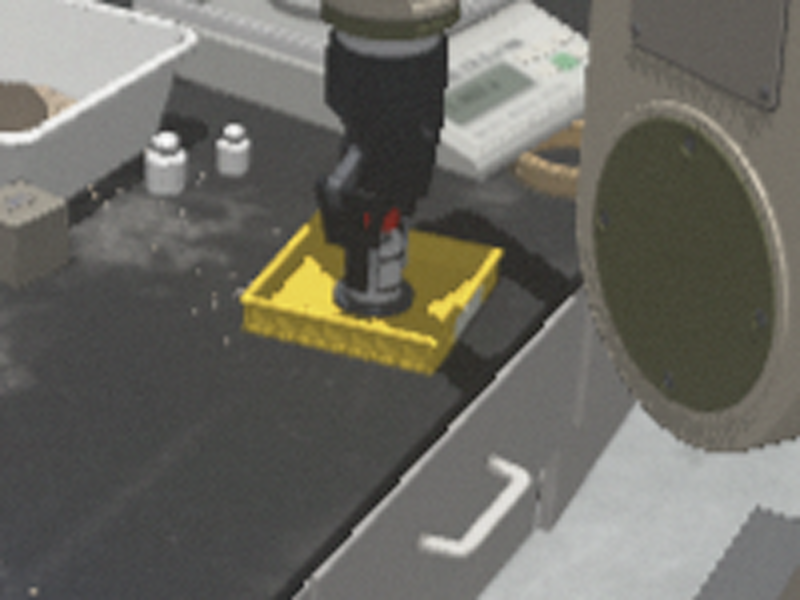

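The plunger is upright in the middle of the yellow bin, foot at (372,297), just off the floor. Lower 1 mm, release, rise.

Request:
step_arm(
  targets=[
    [[0, 0, -1, 0, 0, 0], [0, 0, -1, 0, 0, 0], [0, 0, -1, 0, 0, 0]],
  ],
)

```text
time: 15.27
tool_pos: [434.7, -243.9, 0.3]
tcp_rot: [180.0, -0.0, -0.0]
ft_force: [-0.5, 0.0, -0.2]
finger_gap: 35.3
grip_force: 40.8
```

Request:
step_arm(
  targets=[
    [[0, 0, 0, 0, 0, 0], [0, 0, 0, 0, 0, 0], [0, 0, 0, 0, 0, 0], [0, 0, 0, 0, 0, 0], [0, 0, 0, 0, 0, 0], [0, 0, 0, 0, 0, 0]],
  ],
  fingers=-1,
)

```text
time: 15.77
tool_pos: [434.4, -243.7, 0.0]
tcp_rot: [-180.0, -0.0, -0.0]
ft_force: [-0.2, -0.4, -0.7]
finger_gap: 85.5
grip_force: 0.0
```

Request:
step_arm(
  targets=[
    [[0, 0, 15, 0, 0, 0], [0, 0, 45, 0, 0, 0], [0, 0, 80, 0, 0, 0], [0, 0, 110, 0, 0, 0], [36, 76, 110, 0, 0, 0], [70, 152, 110, 0, 0, 0], [100, 200, 110, 0, 0, 0], [120, 240, 110, 0, 0, 0], [135, 275, 110, 0, 0, 0], [143, 304, 110, 0, 0, 0], [143, 304, 110, 0, 0, 0], [143, 304, 110, 0, 0, 0]],
  ],
)

```text
time: 16.77
tool_pos: [576.8, 60.0, 110.0]
tcp_rot: [180.0, -0.0, -0.0]
ft_force: [1.5, -1.2, 0.3]
finger_gap: 85.3
grip_force: 0.0
```

```bash
python3 look.py n; python3 -c "
from h import *
s=vision.snapshot('top')
for k in blobs(s['img'],'red',20):
    q=cv2.minAreaRect(k);print(q,ray(s,*q[0],66).round(1))"
```

```text
[578.73  66.82 110.19] [-1.7977e+02 -1.2000e-01  1.7000e-01] [-4.65  3.91  1.16] [646.6  60.3 268.8]
red [253. 202.] [578.   61.5  64. ] size [25.6 26.2]
blue [ 88. 353.] [391.5 241.3  25. ] size [19.7 45.6]
blue [ 72. 265.] [500.  238.9  25. ] size [ 71.1 171.6]
yellow [489. 285.] [ 476.7 -175.6   25. ] size [81.3 59.6]
((368.5, 228.5), (11.0, 9.0), 90.0) [ 434.2 -242.5   66. ]
```

The weak plunger stands at (434,-242.5) in yellow. Now grasp the stiff one at (578,61).

Request:
step_arm(
  targets=[
    [[0, 1, 0, 0, 0, 0], [0, 1, 0, 0, 0, 0], [0, 1, -30, 0, 0, 0], [0, 1, -60, 0, 0, 0], [0, 1, -85, 0, 0, 0], [0, 1, -100, 0, 0, 0], [0, 1, -110, 0, 0, 0], [0, 1, -114, 0, 0, 0], [0, 1, -114, 0, 0, 0], [0, 1, -114, 0, 0, 0]],
  ],
)

```text
time: 17.7
tool_pos: [577.1, 58.2, -2.9]
tcp_rot: [180.0, -0.1, -0.1]
ft_force: [0.9, -0.2, 0.2]
finger_gap: 85.6
grip_force: 0.0
```

Request:
step_arm(
  targets=[
    [[0, 0, 0, 0, 0, 0], [0, 0, 0, 0, 0, 0], [0, 0, 0, 0, 0, 0], [0, 0, 0, 0, 0, 0], [0, 0, 0, 0, 0, 0], [0, 0, 0, 0, 0, 0]],
  ],
  fingers=1,
)

```text
time: 18.2
tool_pos: [577.0, 59.1, -3.0]
tcp_rot: [-180.0, -0.1, -0.0]
ft_force: [-1.1, 0.8, 6.0]
finger_gap: 35.3
grip_force: 40.0
```

Request:
step_arm(
  targets=[
    [[0, 0, 10, 0, 0, 0], [0, 0, 30, 0, 0, 0], [0, 0, 50, 0, 0, 0], [0, 0, 60, 0, 0, 0], [0, 0, 60, 0, 0, 0]],
  ],
)

```text
time: 18.62
tool_pos: [578.4, 58.8, 59.2]
tcp_rot: [180.0, -0.3, -0.0]
ft_force: [0.9, -0.6, -2.2]
finger_gap: 34.6
grip_force: 40.3
```

```bash
python3 f.py
```

```text
[ 0.1  -0.4  -3.11] [0.52 0.35 0.34] [575.85  58.79  55.36]
```

Request:
step_arm(
  targets=[
    [[-30, 20, 0, 0, 0, 0], [-58, 45, 0, 0, 0, 0], [-80, 75, 0, 0, 0, 0], [-98, 105, 0, 0, 0, 0], [-112, 138, 0, 0, 0, 0], [-122, 165, 0, 0, 0, 0], [-125, 181, 0, 0, 0, 0], [-125, 181, 0, 0, 0, 0], [-125, 181, 0, 0, 0, 0], [-125, 181, 0, 0, 0, 0]],
  ],
)

```text
time: 19.7
tool_pos: [450.9, 239.1, 55.2]
tcp_rot: [179.9, 0.1, 0.0]
ft_force: [0.2, -0.4, -3.3]
finger_gap: 34.9
grip_force: 40.7
```

Request:
step_arm(
  targets=[
    [[0, 0, -15, 0, 0, 0], [0, 0, -30, 0, 0, 0], [0, 0, -42, 0, 0, 0], [0, 0, -50, 0, 0, 0], [0, 0, -53, 0, 0, 0], [0, 0, -55, 0, 0, 0], [0, 0, -55, 0, 0, 0], [0, 0, -55, 0, 0, 0]],
  ],
)

```text
time: 20.37
tool_pos: [451.9, 239.8, 1.5]
tcp_rot: [-180.0, -0.1, -0.0]
ft_force: [-0.1, 0.1, -2.7]
finger_gap: 35.0
grip_force: 40.8
```

Request:
step_arm(
  targets=[
    [[0, 0, -1, 0, 0, 0], [0, 0, -1, 0, 0, 0], [0, 0, -1, 0, 0, 0]],
  ],
)

```text
time: 20.62
tool_pos: [452.1, 240.0, 0.9]
tcp_rot: [-180.0, -0.1, -0.0]
ft_force: [-2.9, -2.4, 5.5]
finger_gap: 34.7
grip_force: 41.3
```

```bash
python3 f.py
```

```text
[-1.85 -2.26  5.82] [0.39 0.53 0.32] [452.12 239.98   0.93]
```

On the floor. Release, rise and verify.

Request:
step_arm(
  targets=[
    [[0, 0, 0, 0, 0, 0], [0, 0, 0, 0, 0, 0], [0, 0, 0, 0, 0, 0], [0, 0, 0, 0, 0, 0], [0, 0, 0, 0, 0, 0], [0, 0, 0, 0, 0, 0]],
  ],
  fingers=-1,
)

```text
time: 21.37
tool_pos: [451.2, 239.8, -0.1]
tcp_rot: [180.0, 0.0, -0.0]
ft_force: [1.0, 0.1, -0.3]
finger_gap: 85.4
grip_force: 0.0
```

Request:
step_arm(
  targets=[
    [[0, 0, 15, 0, 0, 0], [0, 0, 45, 0, 0, 0], [0, 0, 80, 0, 0, 0], [0, 0, 120, 0, 0, 0], [0, -40, 130, 0, 0, 0], [0, -80, 130, 0, 0, 0], [0, -120, 130, 0, 0, 0], [0, -160, 130, 0, 0, 0], [0, -200, 130, 0, 0, 0], [0, -200, 130, 0, 0, 0], [0, -200, 130, 0, 0, 0], [0, -200, 130, 0, 0, 0]],
  ],
)

```text
time: 22.37
tool_pos: [451.3, 39.9, 130.0]
tcp_rot: [-180.0, -0.0, -0.1]
ft_force: [0.2, -0.1, -1.1]
finger_gap: 85.2
grip_force: 0.0
```

Run:
```python
from h import *
for n in('top','scene'):
  s=vision.snapshot(n)
  for k in blobs(s['img'],'red',20):
    q=cv2.minAreaRect(k);P=ray(s,*q[0],68)
    if -400<P[1]<400 and 300<P[0]<700: print(n,q,P.round(1))
print(r.sense()['tool_pos'].round(1))
```

```text
top ((368.5, 228.5), (11.0, 9.0), 90.0) [ 434.2 -242.    68. ]
scene ((199.5, 253.0), (10.0, 13.0), 90.0) [449.3 244.   68. ]
scene ((324.0, 154.0), (6.0, 10.0), 90.0) [ 432.8 -240.3   68. ]
[451.3  40.9 129.9]
```

```bash
python3 -c "
from bench import r
print(r.hand_in())"
```

```text
the job is handed in; nothing more can be done
None
```

I handed the job in at about 22 s. The right-hand plunger's knob gave only about 1.9 N when pushed roughly 6.5 mm, so it is weak and stands in the yellow bin. The other one, taken as stiff without pushing it, stands in the blue bin. Camera positions put both near their bin centres at upright knob height, but the judge's result was not shown.

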